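Shorten the telescopic flask arm by one hole

TASK

The receiving flask on the telescopic arm sits too far out for the condenser: collapse the arm by exactly one hole. Press the sprung button on top of the tube in, start the outer tube sliding in (towards the clamp post) with the button held down, then push it on gently until the button snaps up in the next hole, and let go. Never press or push harder than about 15 N, do not run past the next hole, and leave everything else on the bench where it is.

Things in the scene. Friction and masses are not known exactly. Their poses are not given: they have to be found in the camera images.
- stand: Dark steel foot of the telescopic arm. Origin: on the bench (z = 0), exactly below the centre of the button, which does not shift along the bench. z up; +y is the way the outer tube collapses, towards the post. Above it, level and along y, runs a 22 mm square dark inner tube, fixed in the post's clamp, inside a 30 mm square aluminium outer tube (wall 2 mm) that slides on it.
- lip_foot (a point): Point on the bench below the face of the black lip, as at the start, 12 mm from the button's centre in stand +y. The lip stands across the outer tube's near end: 34 mm wide, 8 mm thick, 10 mm above the tube's top face; its flat face towards the button is the one to push on (along +y) and it travels with the tube. Site axes as the stand's.
- post_top (a point): Top of the 20 mm upright post, at stand y = 165 mm, 162 mm over the bench; a 44 mm grey block clamps the inner tube to it. The clamp height differs each time: the outer tube's top face lies 90 to 128 mm over the bench, level. This height is not measured and must be found by sight or touch.
- flask_foot (a point): Point on the bench below the flask's centre, as at the start, 165 mm from the button in stand -y. The glass flask (66 mm across, to 102 mm above the tube's top face) is fixed on the outer tube's far end. The tube's top face has 15.6 mm square openings every 35 mm: the first at the button, the next ones towards the flask.
- drip (a point): Drip end of the glass condenser, 241 mm over the bench, 130 mm from the button in stand -y: where the flask's mouth belongs. The condenser slopes up from here to 400 mm over the bench at y = -350 mm; the rod that holds it stands at stand x = 135, y = -200 mm, 410 mm high.
- tube (a joint): How far the outer tube (with lip and flask) has slid in along stand +y, in m: 0 at the start, 0.035 with the button in the next hole, 0.070 in the one after. In a hole it has 1.3 mm of play either way. Moving it takes about 2 N once the button is under the wall.
- button (a joint): How far the steel button (13 mm across, round head) is pressed down, in m: 0 up, 6 mm proud of the tube's top face, locked; 2 N to start, 0.45 N more per mm. Pressed flush (6 mm) it still catches, but ducks under the wall when the lip is pushed with 6 to 12 N; pressed under 4 mm it jams. It springs up in the next hole. A 22 mm finger can press it and push the lip at once.
- beaker: open glass beaker, 68 mm across, 85 mm high; origin at the centre of its underside; to be left alone
- jar: amber glass jar with white lid, 54 mm across, 60 mm high; origin at the centre of its underside; to be left alone
- vial: clear capped bottle, 28 mm across, 75 mm high; origin at the centre of its underside; to be left alone
- corkring: flat cork ring, 90 mm across, 24 mm high; origin at the centre of its underside; to be left alone
- stopper: green glass stopper, 26 mm across, 40 mm high; origin at the centre of its underside; to be left alone
- driver: screwdriver lying down, 170 mm long; origin at the centre of its underside; to be left alone
- handset: grey thermometer handset lying flat, 55 x 115 x 26 mm; origin at the centre of its underside; to be left alone

How it is judged:
By the outcome, as a careful person would: the job done as asked, in the order asked, and still so for the second after the job is handed in, with the robot touching nothing.
It also fails if it takes over 38 s, if anything falls off the work surface, if the arm or the gripper's body presses on something with over 40 N, if the wrist force passes 120 N, or if a joint passes its speed limit or range.

ROBOT

A 6-joint arm with a two-finger parallel gripper is mounted at the origin on the work surface. World frame = base frame: x ahead of the robot, y to its left, z up, the work surface at z = 0. Lengths are in mm, angles in rad, forces in N, time in s.
With the tool pointing down it reaches from about 150 to 775 mm from the base axis. Payload 6.1 kg.
Tool frame: the origin (TCP) lies midway between the tips of the shut fingers; the grasp point (between the pads) lies 19 mm behind it; z points along the fingers, y is the line along which they close (so a half turn about z gives the same grasp; the last joint's range is limited). The gripper opens to 85 mm and grips with 20 to 120 N. Pads are 22 mm wide; open, the fingers measure 114 mm over their backs; the gripper's body (76 mm by 85 mm) begins 54 mm behind the grasp point. The pads swing forward as they close: fully open they stand 13 mm farther back than shut.
Start: joints at [-1.339, 0.126, -0.04, 1.405, 0, 1.571], TCP at [120.603, -510.943, 231.295] pointing down, gripper open.
Joint ranges: [-2.72, 2.72], [-0.95, 1.95], [-1.27, 1.35], [-1.78, 2.02], [-1.46, 1.47], [-3.14, 3.14]. Speed limits (rad/s): [2.39, 2.39, 3.01, 3.14, 3.14, 3.14].

INTERFACE

Orientations are given as a unit quaternion [w, x, y, z].
In Python, from station import bot gives the robot as it stands.
- The arm moves only by the tool play_rows, never from a script. Its argument "moves" is a list that holds one entry, the list of rows, each a list of 5 numbers: the shift along the tool's x, y, z in units of 25 mm (1.0 is 25 mm), then the turn about the tool's z in units of 6 degrees (1.0 is 6 degrees), then the closure, from -1 (fully open) to 1 (shut). In form: [[[tx, ty, tz, roll, jaw], ...]]. A call has exactly 10 rows; each row is the pose to reach, as a shift and turn from the pose commanded when the call began, along the tool's axes at that moment; what a row does not reach only later rows make up. A row lasts 1/12 s, in which the tool goes at most 41.7 mm and 7.16 degrees, less where a joint would pass 70% of its speed; a pose out of reach is approached as far as the arm can. A call with a gripper value outside its range is refused whole. The fingers move at their own pace and stop on an object; "grip_force" is the grip in N (left out, the last holds). Time passes only in rows, so rows that repeat a pose let the fingers close, or fill a call up. It gives the time, the measured TCP pose, the force, the opening and the grip force at its end, in the units of the state.
- bot.read_state(): the state, without advancing time (a new reading comes with each control period).
- bot.read_camera(name): name is "scene" or "top" or "wrist"; returns the picture (384x512x3 uint8, red, green, blue); there is no depth.
- bot.camera_model(name): a dict with "fovy" (degrees; the focal length in pixels is half the picture's height over the tangent of half this angle, whatever the lens; pixels are square), "cx", "cy" (the principal point, pixels), "R" (3x3) and "t" (3): a world point X has camera coordinates R X + t; the wrist camera has in their place "hand_eye" (4x4, takes a point from camera to tool coordinates, whose origin is the TCP and whose axes are the flange's). Camera axes: x right, y down, z forward; pixel columns grow to the right and rows downward; lengths in mm; the calibration is good to about 2 mm. A picture is of the moment at which its call begins: read the wrist's pose just before it. camera_model takes no time and is no camera call.
- bot.job_done(): hands the job in; it is judged then, once.
The state is a dict: "time": time; "joints": joint angles; "joint_vel": joint speeds; "tau": joint torques, N m; "ee_pos": TCP position; "tool_rot": TCP orientation; "wrist_force": force on the tool from outside, world axes, zero at the start; "ft_torque": the same for the moment, N m; "gripper_width": opening from 0.0 (shut) to 1.0 (fully open); "grasp_force": force on a finger pad.
Only numpy, scipy, OpenCV 4.12 (cv2) and the standard library are available. Lean on these libraries where they do the work, as an engineer would, in place of code of your own. Each camera call takes 0.05 s, during which the arm holds its last target. There are 200 camera calls.

## Working session

There is one attempt and no reset: what is moved stays moved. The work goes in short steps, Python scripts to look and compute and a tool call to move; the robot and the scene stay as the last step left them, time stands still between calls to the robot, and variables do not carry over. Pictures are saved under pics/ and viewed, at most 10 in all, crops included, and the job is handed in when it is done.

Besides the shell and the picture viewer there is one more tool, called after "Emit:" by a JSON object that holds its "method" and its "body", one argument or row to a line. play_rows: Moves the arm, as the interface text tells. Its arguments: {"type":"object","properties":{"moves":{"type":"array"},"grip_force":{"type":"number"}},"required":["moves"]}

```bash
mkdir -p pics; python3 - <<'E'
from station import bot
import cv2,numpy as np
for n in ("scene","top"):
    im=bot.read_camera(n); cv2.imwrite(f"pics/{n}0.png",im[:,:,::-1])
    print(n,bot.camera_model(n))
s=bot.read_state();print(s["time"],s["ee_pos"],s["tool_rot"],s["wrist_force"])
E
```

```text
scene {'fovy': 45.670333096369774, 'cx': 257.6416994858266, 'cy': 192.14282967704904, 'R': array([[ 0.7233723 ,  0.69011077,  0.02190094],
       [ 0.40332952, -0.39659859, -0.82464226],
       [-0.56040862,  0.60535666, -0.56523048]]), 't': array([-469.79451622,  -96.97298071, 1316.54307519])}
top {'fovy': 43.20065742703225, 'cx': 259.8184699449815, 'cy': 197.4890897443274, 'R': array([[ 0.01689704, -0.99979842,  0.01084449],
       [-0.99828193, -0.01747802, -0.05592584],
       [ 0.05610411, -0.00988087, -0.99837603]]), 't': array([  45.17377465,  582.83587692, 1273.39754455])}
0.1 [ 120.48879562 -510.62705433  230.60293385] [-6.98543872e-04  9.93294135e-01  1.15612566e-01 -9.27052796e-05] [-0.2550318  -1.39967351 -0.40524507]
```

View pics/scene0.png

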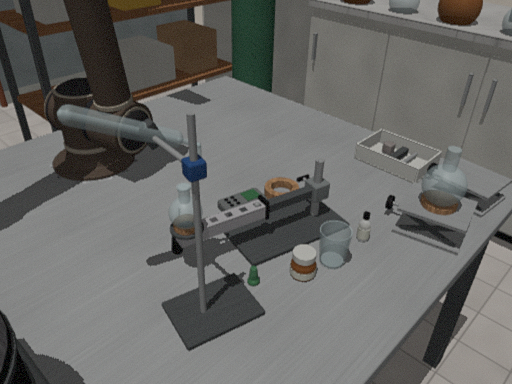

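View pics/top0.png

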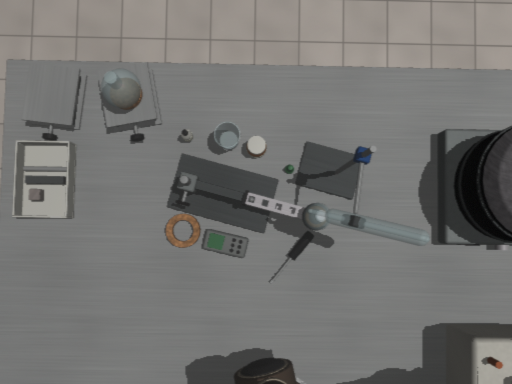

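The scene shows the post at about (318,165), the lip at about (267,207) and the flask at about (183,215). In the top view the post is at (184,181), the tube runs (245,200) to (300,210), and the flask is at (316,216). I'll enlarge both.

```bash
python3 - <<'E'
import cv2
a=cv2.imread("pics/scene0.png")[150:250,160:340]
b=cv2.imread("pics/top0.png")[160:240,165:335]
cv2.imwrite("pics/sc.png",cv2.resize(a,None,fx=4.4,fy=4.4,interpolation=cv2.INTER_CUBIC))
cv2.imwrite("pics/tc.png",cv2.resize(b,None,fx=4.7,fy=4.7,interpolation=cv2.INTER_CUBIC))
E
```

```text
(no output)
```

View pics/sc.png

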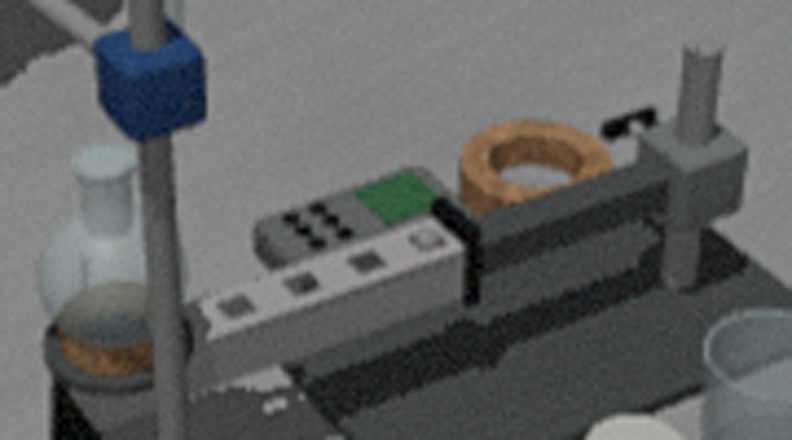

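View pics/tc.png

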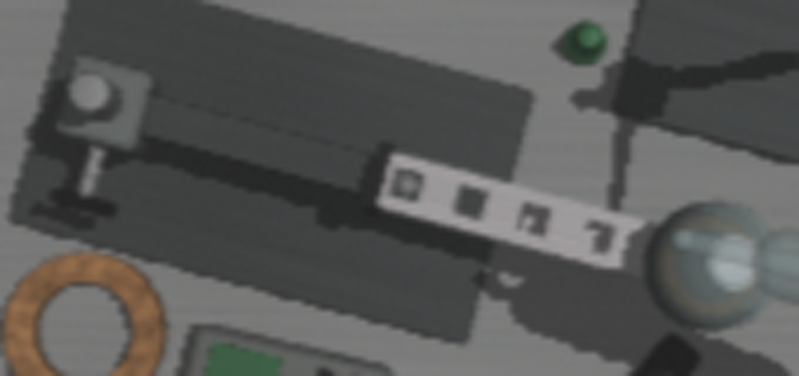

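Scene crop: button (428,238), holes (368,261), (301,283), (236,306), post top (705,47). Top crop: button (406,185), holes (471,202), (533,220), (598,238), post top (92,93). Next I'll fit the stand pose and the tube height to these.

```bash
cat > h.py <<'E'
from station import bot
import numpy as np
def proj(n,X):
    m=bot.camera_model(n); c=np.asarray(X)@m["R"].T+m["t"]; f=192/np.tan(np.radians(m["fovy"]/2))
    return np.c_[f*c[:,0]/c[:,2]+m["cx"],f*c[:,1]/c[:,2]+m["cy"]]
E
python3 - <<'E'
from h import *
from scipy.optimize import least_squares
S=(np.array([[428,238],[368,261],[301,283],[236,306],[705,47]])+.5)/4.4-.5+[160,150]
T=(np.array([[406,185],[471,202],[533,220],[598,238],[92,93]])+.5)/4.7-.5+[165,160]
def pts(p):
    x,y,a,H=p; u=np.array([-np.sin(a),np.cos(a)])
    return np.array([[x+u[0]*d,y+u[1]*d,z] for d,z in((0,H+5),(-35,H-1),(-70,H-1),(-105,H-1),(165,162))])
def f(p): P=pts(p); return np.r_[(proj("scene",P)-S).ravel(),(proj("top",P)-T).ravel()]
r=least_squares(f,[450,0,0.2,110]); print(r.x,np.round(r.fun.reshape(2,-1,2),2))
s=bot.read_state(); R=0
from scipy.spatial.transform import Rotation as Ro
q=s["tool_rot"];print(Ro.from_quat(np.r_[q[1:],q[0]]).as_matrix())
print(bot.camera_model("wrist"))
x,y,a,H=r.x
for d in(-165,12,165):print(d,x-np.sin(a)*d,y+np.cos(a)*d)
E
```

```text
[ 5.72719675e+02  7.59282717e+01 -2.58860688e-01  9.41349139e+01] [[[ 0.32 -1.31]
  [-0.08  0.5 ]
  [ 0.72  0.45]
  [ 0.58  0.33]
  [ 0.69 -1.99]]

 [[ 0.79  0.22]
  [ 0.45  0.55]
  [ 0.74  0.53]
  [ 0.4   0.52]
  [ 0.15 -0.66]]]
[[ 9.73267452e-01  2.29674437e-01 -3.45688119e-04]
 [ 2.29674696e-01 -9.73266493e-01  1.36628327e-03]
 [-2.26463225e-05 -1.40915485e-03 -9.99999007e-01]]
{'fovy': 67.6139999317619, 'cx': 257.44208458794077, 'cy': 188.18166562738188, 'hand_eye': array([[ 1.04142597e-03, -9.44394634e-01, -3.28812546e-01,
         8.41913520e+01],
       [ 9.99999457e-01,  9.98010370e-04,  3.00808970e-04,
         5.15128516e-01],
       [ 4.40759538e-05, -3.28812681e-01,  9.44395160e-01,
        -1.42688050e+02],
       [ 0.00000000e+00,  0.00000000e+00,  0.00000000e+00,
         1.00000000e+00]])}
-165 530.4830800416332 -83.57429880489916
12 575.7914277810212 87.52845869808995
165 614.9562707421871 235.43084230236866
```

The fit puts the button at about (573, 76), with stand +y along (0.256, 0.967) and the tube top at about 94 mm. I'll swing round the inner side at a safe height, turning tool x to stand +y and shutting the fingers.

Emit:
{"method": "play_rows", "body": {
  "moves": [
    [[0.95,-1.25,-0.5,-1.03,1],[1.9,-2.5,-1,-2.06,1],[2.85,-3.75,-1.5,-3.1,1],[3.8,-5,-2,-4.1,1],[4.75,-6.25,-2,-5.15,1],[5.7,-7.5,-2,-6.2,1],[6.65,-8.75,-2,-7.2,1],[7.6,-10,-2,-8.25,1],[8.55,-11.25,-2,-9.3,1],[9.5,-12.5,-2,-10.3,1]]
  ],
  "grip_force": 40
}}

```text
time: 0.93
ee_pos: [279.9, -150.4, 281.2]
tool_rot: [0.0, 0.792, 0.611, 0.0]
wrist_force: [1.3, -0.6, 0.5]
gripper_width: -0.004
grasp_force: 0.0
```

Emit:
{"method": "play_rows", "body": {
  "moves": [
    [[1.2,0,0,0,1],[2.4,0,0,0,1],[3.6,0.2,0,0,1],[4.8,0.5,0,0,1],[6,0.9,0,0,1],[7.2,1.3,0,0,1],[8.2,1.8,0,0,1],[9,2.3,0,0,1],[9.6,2.8,0,0,1],[9.9,3.2,0,0,1]]
  ]
}}

```text
time: 1.77
ee_pos: [421.9, 67.9, 280.7]
tool_rot: [-0.0, 0.792, 0.61, -0.0]
wrist_force: [0.8, 0.3, -0.3]
gripper_width: -0.0
grasp_force: 0.0
```

Emit:
{"method": "play_rows", "body": {
  "moves": [
    [[0.3,0.7,0.4,0,1],[0.6,1.4,0.8,0,1],[0.9,2.1,1.2,0,1],[1.2,2.8,1.6,0,1],[1.5,3.5,2,0,1],[1.8,4.2,2.4,0,1],[2.1,4.9,2.8,0,1],[2.3,5.5,3.2,0,1],[2.4,5.9,3.2,0,1],[2.4,5.9,3.2,0,1]]
  ]
}}

```text
time: 2.6
ee_pos: [579.9, 85.7, 200.0]
tool_rot: [-0.0, 0.793, 0.609, -0.001]
wrist_force: [-0.2, -0.2, 0.5]
gripper_width: 0.004
grasp_force: 0.0
```

```bash
python3 - <<'E'
from station import bot
import cv2,pickle
s=bot.read_state()
im=bot.read_camera("wrist"); cv2.imwrite("pics/w1.png",cv2.resize(im[:,:,::-1],(800,600),interpolation=cv2.INTER_CUBIC))
pickle.dump(s,open("w1.pkl","wb"));print(s["time"],s["ee_pos"],s["tool_rot"],s["wrist_force"])
E
```

```text
2.6 [579.91321954  85.65298738 200.00653899] [-4.33135975e-04  7.93189270e-01  6.08974272e-01 -9.64786564e-04] [-0.1745657  -0.24550256  0.49248536]
```

View pics/w1.png

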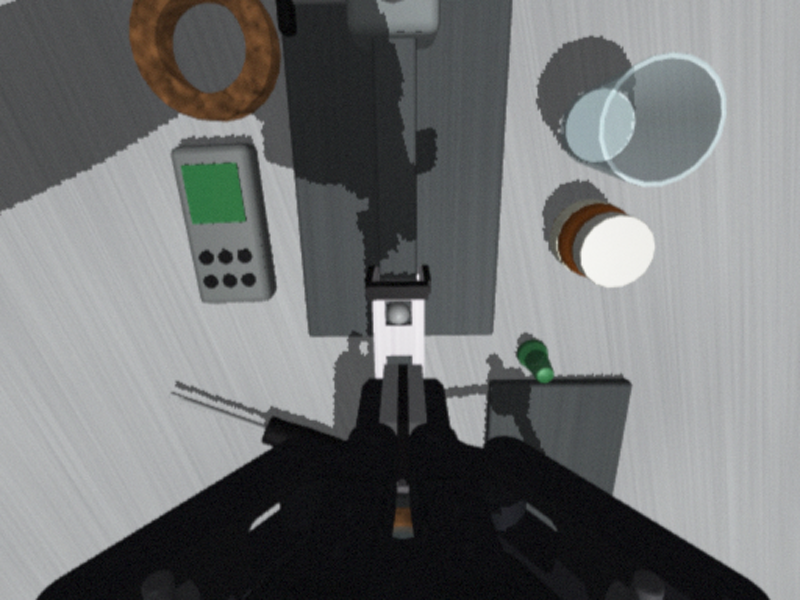

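The wrist view shows the button at (398,313), the lip at rows 268 to 298 and columns 366 to 430, and the fingertips at (403,360). I'll enlarge it for a joint fit.

```bash
python3 - <<'E'
import cv2
a=cv2.imread("pics/w1.png")[250:390,330:470]
cv2.imwrite("pics/w1c.png",cv2.resize(a,(600,600),interpolation=cv2.INTER_CUBIC))
E
```

```text
(no output)
```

View pics/w1c.png

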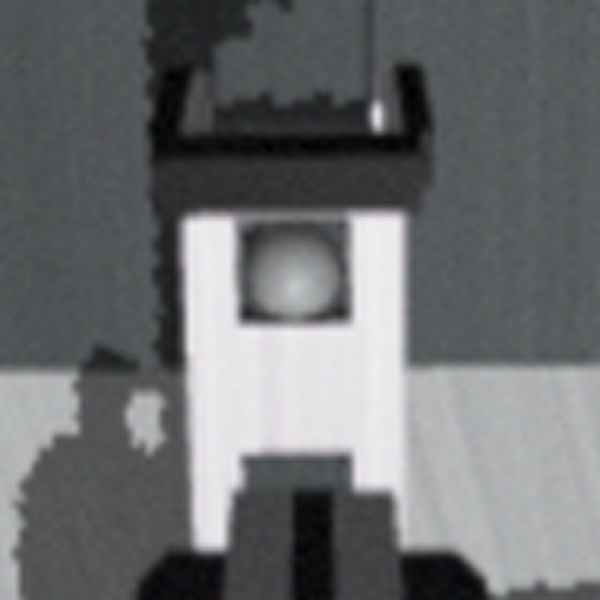

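```bash
cat >> h.py <<'E'
from scipy.spatial.transform import Rotation as Ro
def wproj(s,X):
    m=bot.camera_model("wrist"); q=s["tool_rot"]; R=Ro.from_quat(np.r_[q[1:],q[0]]).as_matrix()
    h=m["hand_eye"]; f=192/np.tan(np.radians(m["fovy"]/2))
    t=(np.asarray(X,float)-s["ee_pos"])@R; c=(t-h[:3,3])@h[:3,:3]
    return np.c_[f*c[:,0]/c[:,2]+m["cx"],f*c[:,1]/c[:,2]+m["cy"]]
E
python3 - <<'E'
from h import *
import pickle
from scipy.optimize import least_squares
s=pickle.load(open("w1.pkl","rb"))
L=np.array([[-7.8,7.8,0],[7.8,7.8,0],[-7.8,-7.8,0],[7.8,-7.8,0],[0,-27.2,0],[-17,12,10],[17,12,10],[-17,20,10],[17,20,10],[-15,-9,0],[15,-9,0]])
C=np.array([[240,218],[351,218],[240,323],[352,323],[297,455],[153,212],[431,210],[153,157],[432,157],[187,330],[407,330]])
O=((C+.5)/(600/140)+[330,250])*.64-.5
def W(p,L):
    x,y,a,H=p;c,sn=np.cos(a),np.sin(a)
    return np.c_[x+c*L[:,0]-sn*L[:,1],y+sn*L[:,0]+c*L[:,1],H+L[:,2]]
f=lambda p:(wproj(s,W(p,L))-O).ravel()
r=least_squares(f,[573,76,-.259,94],loss="soft_l1");p=r.x
print(p,np.sqrt(np.diag(np.linalg.inv(r.jac.T@r.jac))),np.round(f(p).reshape(-1,2),2))
q=s["tool_rot"];R=Ro.from_quat(np.r_[q[1:],q[0]]).as_matrix()
uv=wproj(s,np.array([s["ee_pos"]+R@[11,0,0]]));print("tip",((uv+.5)/.64-[330,250])*600/140)
d=s["ee_pos"]-W(p,np.array([[0,0,0]]))[0];a=p[2]
print("tcp in stand",np.cos(a)*d[0]+np.sin(a)*d[1],-np.sin(a)*d[0]+np.cos(a)*d[1],d[2],"yaw tool",np.arctan2(R[1,0],R[0,0]),a+np.pi/2)
E
```

```text
[ 5.74528497e+02  7.62129361e+01 -2.53024859e-01  1.03599475e+02] [0.53445771 1.58643199 0.0161323  4.1143171 ] [[-0.61 -0.18]
 [ 0.4  -0.28]
 [-0.26  0.34]
 [ 0.25  0.25]
 [ 0.06 -0.14]
 [ 0.98  0.17]
 [-0.5   0.22]
 [ 0.66 -0.58]
 [-0.53 -0.82]
 [-0.26  0.56]
 [-0.01  0.37]]
tip [[316.45850896 459.64383905]]
tcp in stand 2.850108714068886 10.487453831934818 96.40706377418114 yaw tool 1.3095353523472022 1.317771468125595
```

The wrist fit agrees in plan: the tool is about 11 mm along +y of the button and 2.5 mm to +x. Tube height is about 94 to 104 mm, so I'll settle it by touch. The first step is down to a TCP of about z = 122, with the finger backed off the lip.

Emit:
{"method": "play_rows", "body": {
  "moves": [
    [[-0.15,-0.05,0.5,0,1],[-0.3,-0.1,1,0,1],[-0.45,-0.1,1.5,0,1],[-0.6,-0.1,2,0,1],[-0.6,-0.1,2.5,0,1],[-0.6,-0.1,2.8,0,1],[-0.6,-0.1,3,0,1],[-0.6,-0.1,3.1,0,1],[-0.6,-0.1,3.1,0,1],[-0.6,-0.1,3.1,0,1]]
  ]
}}

```text
time: 3.48
ee_pos: [572.9, 72.6, 124.6]
tool_rot: [0.0, 0.793, 0.609, 0.0]
wrist_force: [-0.3, 0.6, 0.5]
gripper_width: 0.003
grasp_force: 0.0
```

```bash
python3 - <<'E'
from station import bot
import cv2,pickle
s=bot.read_state()
im=bot.read_camera("wrist"); cv2.imwrite("pics/w2.png",cv2.resize(im[170:330,150:362,::-1],(795,600),interpolation=cv2.INTER_CUBIC))
pickle.dump(s,open("w2.pkl","wb"));print(s["ee_pos"],s["wrist_force"])
print(bot.read_state()["wrist_force"])
E
```

```text
[572.91012729  72.56374559 124.55058137] [-0.31425852  0.55435853  0.45388952]
[ 0.07828807 -0.19081796 -0.29319985]
```

View pics/w2.png

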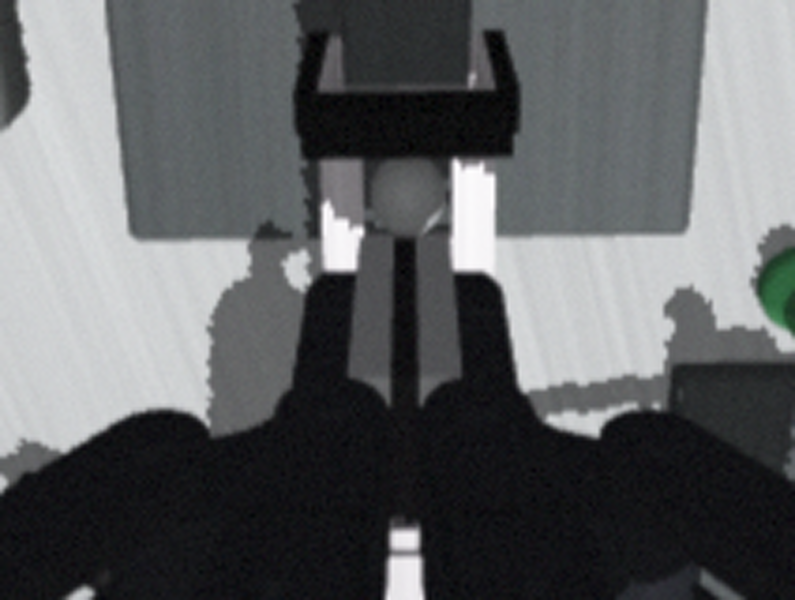

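The closer view shows the lip's front edge at row 157 (columns 301 to 512), the rear edge at row 91, tube edges at 322 and 495, the button at (407,195) and the fingertips at row 235. I'll fit both views together to get the height.

```bash
cat > fit.py <<'E'
from h import *
import pickle
from scipy.optimize import least_squares
s1,s2=[pickle.load(open(f"w{i}.pkl","rb")) for i in(1,2)]
L1=np.array([[-7.8,7.8,0],[7.8,7.8,0],[-7.8,-7.8,0],[7.8,-7.8,0],[0,-27.2,0],[-17,12,10],[17,12,10],[-17,20,10],[17,20,10],[-15,-9,0],[15,-9,0]])
C=np.array([[240,218],[351,218],[240,323],[352,323],[297,455],[153,212],[431,210],[153,157],[432,157],[187,330],[407,330]])
O1=((C+.5)/(600/140)+[330,250])*.64-.5
L2=np.array([[-17,12,10],[17,12,10],[-17,20,10],[17,20,10],[-15,0,0],[15,0,0]])
O2=(np.array([[301,157],[512,156],[299,92],[517,90],[322,200],[495,200]])+.5)/3.75-.5+[150,170]
def W(p,L):
    x,y,a,H=p[:4];c,sn=np.cos(a),np.sin(a)
    return np.c_[x+c*L[:,0]-sn*L[:,1],y+sn*L[:,0]+c*L[:,1],H+L[:,2]]
def sh(s,d): # hand-eye shift in tool axes
    q=s["tool_rot"];R=Ro.from_quat(np.r_[q[1:],q[0]]).as_matrix();t=dict(s);t["ee_pos"]=s["ee_pos"]+R@d;return t
def f(p):
    d=p[4:7]; e2=wproj(sh(s2,d),W(p,L2))-O2; e2[4:,1]=0
    e1=wproj(sh(s1,d),W(p,L1))-O1; e1[9:,1]=0
    return np.r_[e1.ravel()/.5,e2.ravel()/.5,d/1.5]
r=least_squares(f,[573,76,-.259,98,0,0,0],loss="soft_l1");p=r.x
print(np.round(p,2),np.round(np.sqrt(np.diag(np.linalg.inv(r.jac.T@r.jac))),2));print(np.round(r.fun[:-3].reshape(-1,2)*.5,1).tolist())
d=s2["ee_pos"]-W(p,np.zeros((1,3)))[0];a=p[2]
print("tcp in stand",np.cos(a)*d[0]+np.sin(a)*d[1],-np.sin(a)*d[0]+np.cos(a)*d[1],d[2])
for x in(6,8,9,11):print(x,(wproj(sh(s2,p[4:7]),np.array([sh(s2,[x,0,0])["ee_pos"]]))-[150,170]+.5)*3.75)
E
python3 fit.py
```

```text
[ 5.7412e+02  7.5230e+01 -2.5000e-01  1.0044e+02  0.0000e+00  0.0000e+00
  0.0000e+00] [1.51 1.59 0.01 1.98 1.5  1.5  1.5 ]
[[-0.6, -0.2], [0.1, -0.4], [-0.2, 0.1], [0.1, -0.1], [0.0, -0.7], [1.1, 0.1], [-0.9, 0.1], [0.7, -0.5], [-1.0, -0.9], [-0.1, 0.0], [-0.3, 0.0], [0.1, 0.1], [0.9, -0.1], [0.1, 4.9], [-0.1, 5.0], [-0.2, 0.0], [0.3, 0.0]]
tcp in stand -0.5135140246559973 -2.88614327470446 24.10908355751191
6 [[406.64253872 250.03192485]]
8 [[406.66421367 238.05913345]]
9 [[406.67511815 232.03572161]]
11 [[406.69706254 219.91409956]]
```

Emit:
{"method": "play_rows", "body": {
  "moves": [
    [[0,0,0.1,0,1],[0,0,0.2,0,1],[0,0,0.3,0,1],[0,0,0.4,0,1],[0,0,0.45,0,1],[0,0,0.5,0,1],[0,0,0.53,0,1],[0,0,0.56,0,1],[0,0,0.56,0,1],[0,0,0.56,0,1]]
  ]
}}

```text
time: 4.37
ee_pos: [572.7, 72.5, 109.8]
tool_rot: [0.0, 0.793, 0.609, -0.0]
wrist_force: [0.2, 0.2, -0.3]
gripper_width: -0.003
grasp_force: 0.0
```

Emit:
{"method": "play_rows", "body": {
  "moves": [
    [[0,0,0.02,0,1],[0,0,0.04,0,1],[0,0,0.06,0,1],[0,0,0.08,0,1],[0,0,0.08,0,1],[0,0,0.08,0,1],[0,0,0.08,0,1],[0,0,0.08,0,1],[0,0,0.08,0,1],[0,0,0.08,0,1]]
  ]
}}

```text
time: 5.2
ee_pos: [572.7, 72.5, 107.8]
tool_rot: [-0.0, 0.793, 0.609, 0.0]
wrist_force: [-0.0, -0.4, -0.1]
gripper_width: 0.002
grasp_force: 0.0
```

Emit:
{"method": "play_rows", "body": {
  "moves": [
    [[0,0,0.02,0,1],[0,0,0.04,0,1],[0,0,0.06,0,1],[0,0,0.08,0,1],[0,0,0.08,0,1],[0,0,0.08,0,1],[0,0,0.08,0,1],[0,0,0.08,0,1],[0,0,0.08,0,1],[0,0,0.08,0,1]]
  ]
}}

```text
time: 6.03
ee_pos: [572.7, 72.5, 105.8]
tool_rot: [0.0, 0.793, 0.609, 0.0]
wrist_force: [-0.2, -0.6, 0.7]
gripper_width: 0.005
grasp_force: 0.0
```

Emit:
{"method": "play_rows", "body": {
  "moves": [
    [[0,0,0.02,0,1],[0,0,0.04,0,1],[0,0,0.06,0,1],[0,0,0.06,0,1],[0,0,0.06,0,1],[0,0,0.06,0,1],[0,0,0.06,0,1],[0,0,0.06,0,1],[0,0,0.06,0,1],[0,0,0.06,0,1]]
  ]
}}

```text
time: 6.87
ee_pos: [572.7, 72.5, 104.4]
tool_rot: [0.0, 0.793, 0.609, 0.0]
wrist_force: [-0.5, 0.4, 0.8]
gripper_width: 0.002
grasp_force: 0.8
```

Emit:
{"method": "play_rows", "body": {
  "moves": [
    [[0,0,0.02,0,1],[0,0,0.04,0,1],[0,0,0.06,0,1],[0,0,0.06,0,1],[0,0,0.06,0,1],[0,0,0.06,0,1],[0,0,0.06,0,1],[0,0,0.06,0,1],[0,0,0.06,0,1],[0,0,0.06,0,1]]
  ]
}}

```text
time: 7.7
ee_pos: [572.7, 72.5, 102.8]
tool_rot: [-0.0, 0.793, 0.609, 0.0]
wrist_force: [-1.1, -0.2, 2.0]
gripper_width: -0.003
grasp_force: 1.3
```

Contact starts at about z = 104, the button's top.

Emit:
{"method": "play_rows", "body": {
  "moves": [
    [[0,0,0.02,0,1],[0,0,0.04,0,1],[0,0,0.06,0,1],[0,0,0.06,0,1],[0,0,0.06,0,1],[0,0,0.06,0,1],[0,0,0.06,0,1],[0,0,0.06,0,1],[0,0,0.06,0,1],[0,0,0.06,0,1]]
  ]
}}

```text
time: 8.53
ee_pos: [572.7, 72.5, 101.4]
tool_rot: [0.0, 0.793, 0.609, 0.0]
wrist_force: [0.2, -0.0, 3.4]
gripper_width: -0.002
grasp_force: 1.6
```

Emit:
{"method": "play_rows", "body": {
  "moves": [
    [[0,0,0.02,0,1],[0,0,0.04,0,1],[0,0,0.04,0,1],[0,0,0.04,0,1],[0,0,0.04,0,1],[0,0,0.04,0,1],[0,0,0.04,0,1],[0,0,0.04,0,1],[0,0,0.04,0,1],[0,0,0.04,0,1]]
  ]
}}

```text
time: 9.37
ee_pos: [572.7, 72.5, 100.4]
tool_rot: [0.0, 0.793, 0.609, 0.0]
wrist_force: [-0.4, -0.7, 4.0]
gripper_width: -0.003
grasp_force: 1.8
```

Emit:
{"method": "play_rows", "body": {
  "moves": [
    [[0,0,0.02,0,1],[0,0,0.04,0,1],[0,0,0.04,0,1],[0,0,0.04,0,1],[0,0,0.04,0,1],[0,0,0.04,0,1],[0,0,0.04,0,1],[0,0,0.04,0,1],[0,0,0.04,0,1],[0,0,0.04,0,1]]
  ]
}}

```text
time: 10.2
ee_pos: [572.7, 72.5, 99.3]
tool_rot: [0.0, 0.793, 0.609, 0.0]
wrist_force: [0.4, -0.9, 2.8]
gripper_width: -0.005
grasp_force: 2.0
```

Emit:
{"method": "play_rows", "body": {
  "moves": [
    [[0,0,0.01,0,1],[0,0,0.02,0,1],[0,0,0.02,0,1],[0,0,0.02,0,1],[0,0,0.02,0,1],[0,0,0.02,0,1],[0,0,0.02,0,1],[0,0,0.02,0,1],[0,0,0.02,0,1],[0,0,0.02,0,1]]
  ]
}}

```text
time: 11.03
ee_pos: [572.7, 72.5, 98.8]
tool_rot: [0.0, 0.793, 0.609, 0.0]
wrist_force: [0.9, -0.0, 4.3]
gripper_width: -0.001
grasp_force: 2.1
```

The pad force follows the spring law (half the load on each finger) and puts flush at about z = 97.8. I'll continue in 0.5 mm steps.

Emit:
{"method": "play_rows", "body": {
  "moves": [
    [[0,0,0.01,0,1],[0,0,0.02,0,1],[0,0,0.02,0,1],[0,0,0.02,0,1],[0,0,0.02,0,1],[0,0,0.02,0,1],[0,0,0.02,0,1],[0,0,0.02,0,1],[0,0,0.02,0,1],[0,0,0.02,0,1]]
  ]
}}

```text
time: 11.87
ee_pos: [572.7, 72.5, 98.6]
tool_rot: [0.0, 0.793, 0.609, 0.0]
wrist_force: [-0.9, -0.1, 6.5]
gripper_width: -0.001
grasp_force: 2.9
```

Emit:
{"method": "play_rows", "body": {
  "moves": [
    [[0,0,0.01,0,1],[0,0,0.02,0,1],[0,0,0.02,0,1],[0,0,0.02,0,1],[0,0,0.02,0,1],[0,0,0.02,0,1],[0,0,0.02,0,1],[0,0,0.02,0,1],[0,0,0.02,0,1],[0,0,0.02,0,1]]
  ]
}}

```text
time: 12.7
ee_pos: [572.8, 72.5, 98.5]
tool_rot: [0.0, 0.793, 0.609, 0.0]
wrist_force: [-1.6, -0.5, 8.0]
gripper_width: -0.001
grasp_force: 4.2
```

The tube top is felt at z = 98.6, so the button is flush, and the arm yields by about 0.2 mm per N. I'll now creep towards the lip while holding the press.

Emit:
{"method": "play_rows", "body": {
  "moves": [
    [[0.02,0,-0.01,0,1],[0.04,0,-0.01,0,1],[0.06,0,-0.01,0,1],[0.08,0,-0.01,0,1],[0.08,0,-0.01,0,1],[0.08,0,-0.01,0,1],[0.08,0,-0.01,0,1],[0.08,0,-0.01,0,1],[0.08,0,-0.01,0,1],[0.08,0,-0.01,0,1]]
  ]
}}

```text
time: 13.53
ee_pos: [573.0, 73.4, 98.5]
tool_rot: [0.001, 0.793, 0.609, -0.001]
wrist_force: [-1.7, -3.4, 7.3]
gripper_width: 0.003
grasp_force: 4.0
```

Emit:
{"method": "play_rows", "body": {
  "moves": [
    [[0.02,0,0,0,1],[0.04,0,0,0,1],[0.06,0,0,0,1],[0.06,0,0,0,1],[0.06,0,0,0,1],[0.06,0,0,0,1],[0.06,0,0,0,1],[0.06,0,0,0,1],[0.06,0,0,0,1],[0.06,0,0,0,1]]
  ]
}}

```text
time: 14.37
ee_pos: [573.4, 74.9, 98.5]
tool_rot: [0.001, 0.793, 0.609, -0.001]
wrist_force: [-1.3, -3.6, 7.3]
gripper_width: 0.006
grasp_force: 4.0
```

Emit:
{"method": "play_rows", "body": {
  "moves": [
    [[0.02,0,-0.01,0,1],[0.04,0,-0.01,0,1],[0.04,0,-0.01,0,1],[0.04,0,-0.01,0,1],[0.04,0,-0.01,0,1],[0.04,0,-0.01,0,1],[0.04,0,-0.01,0,1],[0.04,0,-0.01,0,1],[0.04,0,-0.01,0,1],[0.04,0,-0.01,0,1]]
  ]
}}

```text
time: 15.2
ee_pos: [573.6, 75.8, 98.5]
tool_rot: [0.001, 0.793, 0.609, -0.001]
wrist_force: [-0.9, -3.6, 6.9]
gripper_width: 0.002
grasp_force: 3.3
```

Emit:
{"method": "play_rows", "body": {
  "moves": [
    [[0.02,0,0,0,1],[0.04,0,0,0,1],[0.04,0,0,0,1],[0.04,0,0,0,1],[0.04,0,0,0,1],[0.04,0,0,0,1],[0.04,0,0,0,1],[0.04,0,0,0,1],[0.04,0,0,0,1],[0.04,0,0,0,1]]
  ]
}}

```text
time: 16.03
ee_pos: [573.9, 76.8, 98.5]
tool_rot: [0.001, 0.793, 0.609, -0.001]
wrist_force: [-1.1, -3.7, 6.4]
gripper_width: 0.0
grasp_force: 3.2
```

Emit:
{"method": "play_rows", "body": {
  "moves": [
    [[0.02,0,0,0,1],[0.04,0,0,0,1],[0.05,0,0,0,1],[0.05,0,0,0,1],[0.05,0,0,0,1],[0.05,0,0,0,1],[0.05,0,0,0,1],[0.05,0,0,0,1],[0.05,0,0,0,1],[0.05,0,0,0,1]]
  ]
}}

```text
time: 16.87
ee_pos: [574.2, 77.8, 98.5]
tool_rot: [0.001, 0.793, 0.609, -0.001]
wrist_force: [-0.2, -4.8, 6.1]
gripper_width: -0.002
grasp_force: 3.2
```

Emit:
{"method": "play_rows", "body": {
  "moves": [
    [[0.01,0,0,0,1],[0.02,0,0,0,1],[0.03,0,0,0,1],[0.04,0,0,0,1],[0.04,0,0,0,1],[0.04,0,0,0,1],[0.04,0,0,0,1],[0.04,0,0,0,1],[0.04,0,0,0,1],[0.04,0,0,0,1]]
  ]
}}

```text
time: 17.7
ee_pos: [574.5, 78.9, 98.5]
tool_rot: [0.001, 0.793, 0.609, -0.001]
wrist_force: [-1.2, -3.6, 6.8]
gripper_width: -0.001
grasp_force: 3.3
```

Emit:
{"method": "play_rows", "body": {
  "moves": [
    [[0.01,0,0,0,1],[0.02,0,0,0,1],[0.03,0,0,0,1],[0.04,0,0,0,1],[0.04,0,0,0,1],[0.04,0,0,0,1],[0.04,0,0,0,1],[0.04,0,0,0,1],[0.04,0,0,0,1],[0.04,0,0,0,1]]
  ]
}}

```text
time: 18.53
ee_pos: [574.7, 79.9, 98.5]
tool_rot: [0.001, 0.793, 0.609, -0.001]
wrist_force: [-1.7, -3.0, 5.5]
gripper_width: 0.001
grasp_force: 3.2
```

```bash
python3 - <<'E'
from station import bot
import cv2,pickle,numpy as np
s=bot.read_state()
w=bot.read_camera("wrist"); pickle.dump((s,w),open("w3.pkl","wb"));print(s["time"],s["ee_pos"])
cv2.imwrite("pics/w3.png",cv2.resize(w[160:280,178:338,::-1],(800,600),interpolation=cv2.INTER_CUBIC))
E
```

```text
18.5333 [574.70886425  79.85109996  98.45760057]
```

View pics/w3.png

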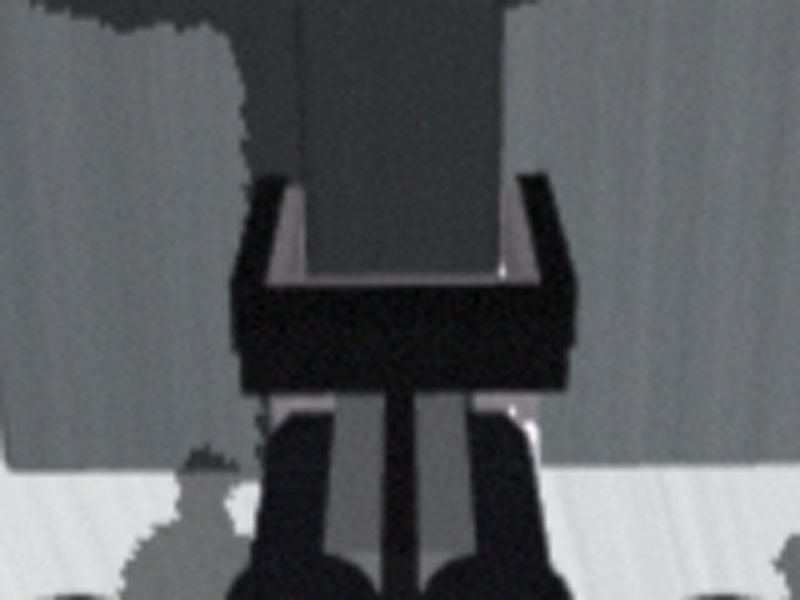

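The picture shows the lip's front edge at row 390 of the crop, with the fingers right against it. I'll compute whether the lip has moved.

```bash
python3 - <<'E'
from h import *
import pickle
from scipy.optimize import brentq
u=np.array([.25,.968])
for n,row in((1,((211+.5)/(600/140)+250)*.64-.5),(2,157/3.75+170-.4),(3,390.5/5+160-.5)):
    s=pickle.load(open(f"w{n}.pkl","rb")); s=s[0] if n==3 else s
    f=lambda d: wproj(s,np.array([np.r_[np.array([574,75.5])+u*d,108.6]]))[0,1]-row
    d=brentq(f,-60,80); t=(s["ee_pos"][:2]-[574,75.5])@u
    print(n,"lip",d,"tcp",t,"gap tcp-lip",d-t)
E
```

```text
1 lip 11.200941810331939 tcp 11.306396665351604 gap tcp-lip -0.10545485501966567
2 lip 10.90503227795436 tcp -3.1147624506580924 gap tcp-lip 14.019794728612453
3 lip 15.140298582776586 tcp 4.3890808267024015 gap tcp-lip 10.751217756074183
```

The lip has moved about 4 mm, so the tube is sliding with the button under the wall. I'll push on steadily, ease off the press, and slow down before the next hole.

Emit:
{"method": "play_rows", "body": {
  "moves": [
    [[0.03,0,0,0,1],[0.07,0,0,0,1],[0.11,0,0,0,1],[0.15,0,0,0,1],[0.19,0,0,0,1],[0.23,0,0,0,1],[0.27,0,0,0,1],[0.31,0,0,0,1],[0.34,0,0,0,1],[0.36,0,0,0,1]]
  ]
}}

```text
time: 19.42
ee_pos: [576.9, 88.6, 98.4]
tool_rot: [0.001, 0.793, 0.609, -0.001]
wrist_force: [-1.4, -2.8, 6.7]
gripper_width: -0.002
grasp_force: 3.7
```

Emit:
{"method": "play_rows", "body": {
  "moves": [
    [[0.03,0,-0.02,0,1],[0.06,0,-0.03,0,1],[0.1,0,-0.04,0,1],[0.14,0,-0.05,0,1],[0.18,0,-0.06,0,1],[0.22,0,-0.06,0,1],[0.26,0,-0.06,0,1],[0.29,0,-0.06,0,1],[0.31,0,-0.06,0,1],[0.32,0,-0.06,0,1]]
  ]
}}

```text
time: 20.25
ee_pos: [578.9, 97.6, 99.5]
tool_rot: [-0.0, 0.793, 0.609, -0.0]
wrist_force: [-1.7, -4.3, -2.4]
gripper_width: -0.002
grasp_force: 1.8
```

Emit:
{"method": "play_rows", "body": {
  "moves": [
    [[0.03,0,0,0,1],[0.07,0,0,0,1],[0.11,0,0,0,1],[0.15,0,0,0,1],[0.19,0,0,0,1],[0.23,0,0,0,1],[0.26,0,0,0,1],[0.29,0,0,0,1],[0.31,0,0,0,1],[0.32,0,0,0,1]]
  ]
}}

```text
time: 21.08
ee_pos: [582.2, 105.8, 100.4]
tool_rot: [0.0, 0.793, 0.609, 0.001]
wrist_force: [0.2, 0.1, 0.9]
gripper_width: 0.004
grasp_force: 0.0
```

Emit:
{"method": "play_rows", "body": {
  "moves": [
    [[0.01,0,0,0,1],[0.02,0,0,0,1],[0.03,0,0,0,1],[0.04,0,0,0,1],[0.05,0,0,0,1],[0.06,0,0,0,1],[0.06,0,0,0,1],[0.06,0,0,0,1],[0.06,0,0,0,1],[0.06,0,0,0,1]]
  ]
}}

```text
time: 21.92
ee_pos: [581.7, 106.5, 99.8]
tool_rot: [-0.0, 0.793, 0.609, -0.0]
wrist_force: [-0.6, 0.4, 0.6]
gripper_width: -0.0
grasp_force: 0.0
```

The lip force has dropped to zero, so I'll look before pushing further.

```bash
python3 - <<'E'
from station import bot
import cv2,pickle,numpy as np
s=bot.read_state()
w=bot.read_camera("wrist"); c=bot.read_camera("scene"); pickle.dump((s,w),open("w4.pkl","wb"));print(s["time"],s["ee_pos"],s["wrist_force"])
R=lambda i:cv2.resize(i[:,:,::-1],(400,600),interpolation=cv2.INTER_CUBIC)
cv2.imwrite("pics/w4.png",np.hstack([R(w[160:280,218:298]),R(c[160:250,220:280])]))
E
```

```text
21.9167 [581.73790794 106.5118786   99.76153979] [-0.63459969  0.36054933  0.60464219]
```

View pics/w4.png

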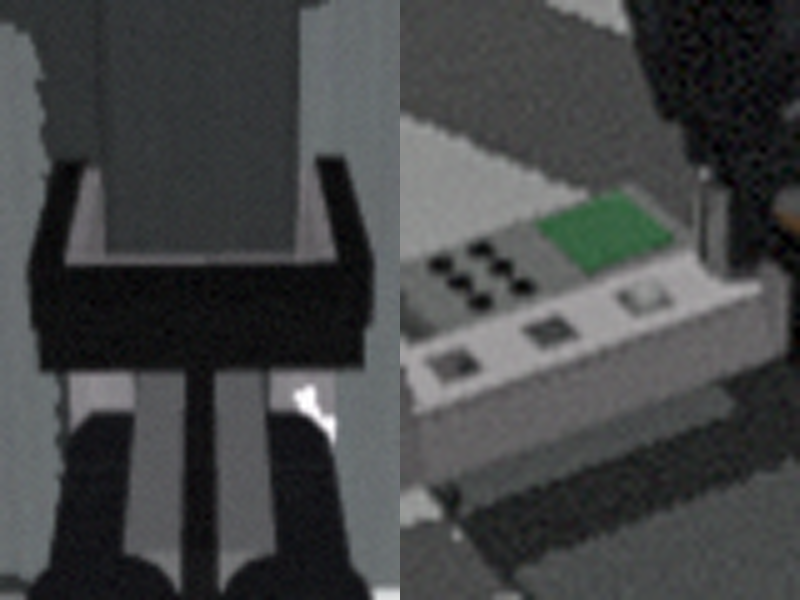

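The scene crop at right shows the button standing up, bright, in a hole at (645,297), with the finger past it. The wrist crop has the lip edge at row 370. I'll check the travel.

```bash
python3 - <<'E'
from h import *
import pickle
from scipy.optimize import brentq
u=np.array([.25,.968]); s=pickle.load(open("w4.pkl","rb"))[0]
f=lambda d: wproj(s,np.array([np.r_[np.array([574,75.5])+u*d,108.6]]))[0,1]-(370.5/5+159.5)
d=brentq(f,-60,80);print(d-11.05,(s["ee_pos"][:2]-[574,75.5])@u)
# scene: predicted pixel of button in crop
P=proj("scene",np.array([np.r_[574,75.5,104],np.r_[np.array([574,75.5])-35*u,98.6]]))
print((P-[220,160])*[400/60,600/90]+[400,0])
E
```

```text
33.26982023832443 31.953975468579152
[[650.33237664 272.59295315]
 [556.77375626 318.38705709]]
```

Travel reads about 33.5 mm with the button up, which matches it having just entered the next hole, at the near end of its play. I'll make one gentle nudge to confirm.

Emit:
{"method": "play_rows", "body": {
  "moves": [
    [[0.02,0,0,0,1],[0.04,0,0,0,1],[0.06,0,0,0,1],[0.08,0,0,0,1],[0.08,0,0,0,1],[0.08,0,0,0,1],[0.08,0,0,0,1],[0.08,0,0,0,1],[0.08,0,0,0,1],[0.08,0,0,0,1]]
  ]
}}

```text
time: 22.85
ee_pos: [582.3, 108.5, 99.8]
tool_rot: [-0.0, 0.793, 0.609, 0.0]
wrist_force: [0.1, 0.9, -0.3]
gripper_width: 0.005
grasp_force: 0.0
```

Emit:
{"method": "play_rows", "body": {
  "moves": [
    [[0.01,0,0,0,1],[0.02,0,0,0,1],[0.03,0,0,0,1],[0.04,0,0,0,1],[0.04,0,0,0,1],[0.04,0,0,0,1],[0.04,0,0,0,1],[0.04,0,0,0,1],[0.04,0,0,0,1],[0.04,0,0,0,1]]
  ]
}}

```text
time: 23.68
ee_pos: [582.5, 109.4, 99.8]
tool_rot: [0.0, 0.793, 0.609, -0.0]
wrist_force: [-1.1, -2.7, 0.0]
gripper_width: -0.0
grasp_force: 0.8
```

Contact resumed at about 34.7 mm of travel with only 2.8 N, so the tube sits mid-hole. I'll back off 3 mm, lift clear and take a last look.

Emit:
{"method": "play_rows", "body": {
  "moves": [
    [[-0.06,0,0,0,1],[-0.12,0,0,0,1],[-0.15,0,-0.1,0,1],[-0.15,0,-0.5,0,1],[-0.15,0,-1,0,1],[-0.15,0,-1.6,0,1],[-0.15,0,-2.4,0,1],[-0.15,0,-3.2,0,1],[-0.15,0,-4,0,1],[-0.15,0,-4,0,1]]
  ]
}}

```text
time: 24.52
ee_pos: [583.3, 106.2, 205.2]
tool_rot: [0.002, 0.793, 0.609, 0.003]
wrist_force: [0.2, -0.7, 0.5]
gripper_width: -0.002
grasp_force: 0.0
```

```bash
python3 - <<'E'
from h import *
import cv2
s=bot.read_state()
w=bot.read_camera("wrist"); c=bot.read_camera("scene"); print(s["time"],s["ee_pos"],s["wrist_force"])
import pickle;pickle.dump((s,w),open("w5.pkl","wb"))
R=lambda i:cv2.resize(i[:,:,::-1],(400,600),interpolation=cv2.INTER_CUBIC)
cv2.imwrite("pics/w5.png",np.hstack([R(w[160:280,218:298]),R(c[160:250,220:280])]))
u=np.array([.25,.968]);B=np.array([574,75.5])
for L,z in((0,98.6),(46,108.6)): print((wproj(s,np.array([np.r_[B+u*L,z]]))-[218,160])*5)
E
```

```text
24.5167 [583.30375346 106.20782822 205.24327756] [ 0.19663351 -0.66326939  0.45328003]
[[189.35517593 288.2699418 ]]
[[187.1941828   71.30646756]]
```

View pics/w5.png

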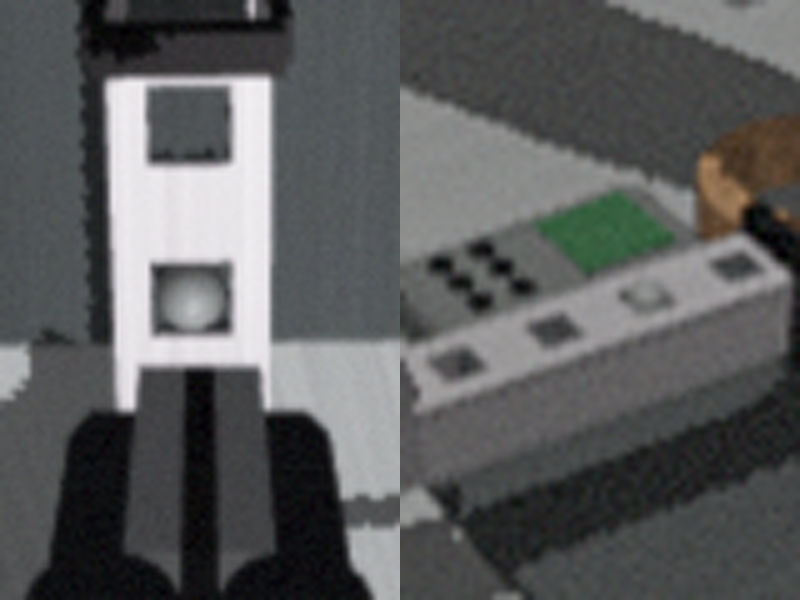

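The first hole is now empty at (190,125), and the button stands up, centred in the next hole at (192,297). The robot is clear, so I'll hand in.

```bash
python3 -c "
from station import bot
print(bot.job_done())"
```

```text
the job is handed in; nothing more can be done
None
```

The arm is collapsed by exactly one hole: the last picture shows the button up in the next hole, no force reading passed about 8.5 N, and the job was handed in at about 24.6 s with the robot clear; I did not re-check the other bench items up close, and no verdict came back.

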